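Unload and reload the lidding press

ROBOT

A 7-joint arm with a two-finger parallel gripper is mounted at the origin on the work surface. World frame = base frame: x ahead of the robot, y to its left, z up, the work surface at z = 0. Lengths are in m, angles in degrees, forces in N, time in s.
With the tool pointing down it reaches from about 0.35 to 0.9 m from the base axis. Payload 7.2 kg.
Tool frame: the origin (TCP) lies between the finger pads; the fingertips stand 8 mm ahead of it and the grasp point (between the pads) lies 11 mm behind it; z points along the fingers, y is the line along which they close (so a half turn about z gives the same grasp; the last joint's range is limited). The gripper opens to 88 mm and grips with 3 to 60 N. Pads are 20 mm wide; open, the fingers measure 115 mm over their backs; the gripper's body (75 mm by 178 mm) begins 61 mm behind the grasp point.
Start: joints at [-69.74, 23.554, -0.728, 91.456, 0.321, 64.991, -4.71], TCP at [0.256, 0.57, 0.209] pointing down, gripper open.
Joint ranges: [-169.25, 169.25], [-16.82, 113.86], [-84.01, 82.57], [7.8, 145.47], [-59.2, 239.2], [7.22, 106.19], [-163.78, 163.78]. Speed limits (degrees/s): [136.94, 136.94, 172.46, 172.46, 180, 180, 180].

INTERFACE

Orientations are given as [roll, pitch, yaw] about the fixed x, y, z axes, in that order (R = Rz(yaw) Ry(pitch) Rx(roll)).
In Python, from station import r gives the robot as it stands.
- The arm moves only by the shell command python3 -m inch 'ROWS'. ROWS is JSON, a list of rows, each a list of 3 entries, a list of its own where there are three numbers: the shift along the world's x, y, z in units of 1000 mm (1.0 is 1000 mm), then the turn about the world's z in units of 2 rad (1.0 is 2 rad), then the opening, from -1 (shut) to 1 (fully open). In form: [[[x, y, z], yaw, jaw], ...]. A call has 1 to 10 rows; each row is the pose to reach, as a shift and turn from the pose commanded when the call began; what a row does not reach only later rows make up. A row lasts 1/8 s, in which the tool goes at most 62.5 mm and 10.7 degrees, less where a joint would pass 70% of its speed; a pose out of reach is approached as far as the arm can. A call with a number of a shift or a turn outside -1 to 1 is refused whole. A call with a gripper value outside its range is refused whole. The fingers move at their own pace and stop on an object; the grip force is fixed at half the most. Time passes only in rows, so rows that repeat a pose let the fingers close. It gives the time, the measured TCP pose, the force, the opening and the grip force at its end, in the units of the state.
- r.get_state(): the state, without advancing time (a new reading comes with each control period).
- r.read_camera(name): name is "scene" or "side" or "wrist"; returns a dict with "pixels" (384x512x3 uint8, red, green, blue), "z_map" (384x512 float32, m along the optical axis (not along the pixel's ray), 0 where there is no reading), "fx", "fy", "cx", "cy" (pixels), "world_from_camera" (4x4, takes a point from camera to world coordinates). Camera axes: x right, y down, z forward; pixel columns grow to the right and rows downward; lengths in m; the calibration is good to about 2 mm. The wrist camera is an equidistant fisheye: a pixel r from the principal point sees the ray r / f radians off the axis. A picture is of the moment at which its call begins.
- r.close_job(): hands the job in; it is judged then, once.
The state is a dict: "clock": time; "qpos": joint angles; "qvel": joint speeds; "joint_efforts": joint torques, N m; "tcp_pos": TCP position; "orientation": TCP orientation; "force": force on the tool from outside, world axes, zero at the start; "wrist_torque": the same for the moment, N m; "grip_width": finger opening in m; "grasp_force": force on a finger pad.
Only numpy, scipy, OpenCV 4.12 (cv2) and the standard library are available. Lean on these libraries where they do the work, as an engineer would, in place of code of your own. Each camera call takes 0.05 s, during which the arm holds its last target. There are 200 camera calls.

TASK

Lift the closed tub out of the die of the lidding press, keeping it upright, and set it down gently in the middle of the scale's pan. Then take the empty rectangular tub from the bench and press it into the emptied die until it is fully home, its rim flush with the die's top. Leave everything else on the bench where it is.

Things in the scene. Friction and masses are not known exactly. Their poses are not given: they have to be found in the camera images.
- closed_tub: the closed tub: white plastic box with a flat lid, straight sides, 60 (its x) x 94 (its y) x 46 mm high, about 0.25 kg; a 1 mm lip round the lid is only seen. Origin at the centre of its underside, z up. It starts in the die's cavity, so its top stands 6 mm above the die's top
- fresh_tub: the empty tub: the only open rectangular tub on the bench, white plastic, straight sides, 60 (its x) x 94 (its y) x 40 mm high, walls 3 mm, about 60 g; a 1 mm lip round the rim is only seen. Origin at the centre of its underside, z up
- press: the lidding press, fixed: an aluminium die block 170 x 170 mm on a 10 mm steel base, its top 50 mm above the bench, with a rectangular cavity open above. Origin on the bench below the die's middle. On the press +y side, 155 to 335 mm from the die's middle, stands the white tower with the press head, 260 mm high (its lever knob 355 mm)
- nest (a point): centre of the floor of the die's cavity, 40 mm below the die's top; axes as the press. Cavity 64 (x) x 98 (y) mm, 2 mm of play round a tub, 4 mm chamfer at the mouth. Mid-way along each long side a finger slot 44 mm wide, as deep as the cavity, runs out through the block (to -x and +x), so a tub is taken by its 60 mm width. A tub fully home has its origin here, either way round
- scale: bench scale, fixed: white housing 170 x 200 x 45 mm with a square grey pan on top. Origin on the bench below its middle
- pan (a point): centre of the top face of the scale's pan, a flat square plate of 160 x 160 mm, 62 mm above the bench
- round_pot: bystander: open round white pot, 72 mm across, 55 mm high; origin at the centre of its underside
- label_roll: bystander: roll of paper labels standing on end, 72 mm across, 45 mm high; origin at the centre of its underside
- stamp_a: bystander: hand stamp, wooden foot 60 x 26 mm, black knob, 64 mm high; origin under its middle
- stamp_b: bystander: hand stamp, wooden foot 45 x 26 mm, wooden knob, 64 mm high; origin under its middle
- marker: bystander: marker pen lying along its x, 135 mm long, 12 mm thick; origin under its middle
- spray_jar: bystander: white jar with grey cap, 60 mm across, 85 mm high; origin at the centre of its underside
Things that resemble listed ones, but are neither listed nor needed, are in the scene too. What is shaped like the fresh_tub but blue or pink is not meant.

How it is judged (in metres and radians):
On the way, in this order (a step that is already met when the one before it is completed fails the run):
1. the closed tub is lifted clear of the die, upright (z of closed_tub in the frame of nest above 0.045 m and angle between closed_tub's own z axis and vertical below 0.5 rad), for 0.1 s.
2. the closed tub stands on the scale's pan, released (z of closed_tub in the frame of pan between -0.004 and 0.005 m and horizontal distance between closed_tub and pan below 0.045 m and angle between closed_tub's own z axis and vertical below 0.06 rad and linear speed of closed_tub below 0.02 m/s and contact force between the fingers and closed_tub below 0.1 N), for 0.3 s.
At the end, for the whole second after the job is handed in: Closed tub upright (0.06 rad) and still on the pan, its middle within 45 mm of the pan's; empty tub home in the die: underside within 2.5 mm of the cavity floor (rim flush with the die's top), middle within 5 mm of the cavity's, level within 0.04 rad, still (z of closed_tub in the frame of pan between -0.004 and 0.005 m and horizontal distance between closed_tub and pan below 0.045 m and angle between closed_tub's own z axis and vertical below 0.06 rad and linear speed of each of closed_tub, fresh_tub below 0.02 m/s and z of fresh_tub in the frame of nest between -0.003 and 0.0025 m and horizontal distance between fresh_tub and nest below 0.005 m and angle between fresh_tub's own z axis and vertical below 0.04 rad); the robot touches nothing.
It fails at once if the closed tub is tipped by more than 0.6 rad (angle between closed_tub's own z axis and vertical above 0.6 rad).
It fails at once if the closed tub is driven hard onto the scale (more than 45 N) (contact force between closed_tub and scale above 45 N).
It fails at once if the closed tub is dropped onto the scale (falls more than about 10 mm) (contact force between the fingers and closed_tub below 0.1 N and horizontal distance between closed_tub and pan below 0.12 m and z of closed_tub in the frame of pan below 0.05 m and linear speed of closed_tub above 0.45 m/s).
It fails at once if a bystander (pot, label roll, stamp, marker or jar) is moved by more than 30 mm (distance of any of round_pot, label_roll, stamp_a, stamp_b, marker, spray_jar from where it was at the start of the episode above 0.03 m).
It also fails if it takes over 67 s, if anything falls off the work surface, if the arm or the gripper's body presses on something with over 40 N, if the wrist force passes 120 N, or if a joint passes its speed limit or range.

## Working session

There is one attempt and no reset: what is moved stays moved. The work goes in short steps, Python scripts to look and compute and a shell command to move; the robot and the scene stay as the last step left them, time stands still between calls to the robot, and variables do not carry over. Pictures are saved under pics/ and viewed, at most 10 in all, crops included, and the job is handed in when it is done.

```bash
mkdir -p pics; ls; cat > h.py <<'E'
import numpy as np, cv2
from station import r
def cap(n):
    c=r.read_camera(n); np.savez('pics/%s.npz'%n,**{k:v for k,v in c.items()}); return c
def cloud(c):
    z=np.asarray(c['z_map']); v,u=np.mgrid[:z.shape[0],:z.shape[1]]
    P=np.stack([(u-c['cx'])/c['fx']*z,(v-c['cy'])/c['fy']*z,z],-1)
    T=np.asarray(c['world_from_camera']); W=P@T[:3,:3].T+T[:3,3]; W[z<=0]=np.nan
    return W
E
python3 - <<'E'
from h import *
a=cap('scene');b=cap('side')
for n,c in(('scene',a),('side',b)):
    cv2.imwrite('pics/%s1.png'%n,cv2.resize(c['pixels'][:,:,::-1],(800,600),interpolation=cv2.INTER_CUBIC))
    print(n,np.round(c['world_from_camera'],3).tolist(),c['fx'])
print(r.get_state())
E
```

```text
pics
scene [[0.272, 0.797, -0.54, 1.035], [0.962, -0.231, 0.145, -0.182], [-0.009, -0.559, -0.829, 0.779], [0.0, 0.0, 0.0, 1.0]] 394.32351405622603
side [[-0.951, -0.205, 0.233, 0.384], [-0.31, 0.648, -0.696, 0.5], [-0.008, -0.733, -0.68, 0.604], [0.0, 0.0, 0.0, 1.0]] 348.7096713004711
{'clock': 0.1, 'qpos': array([-69.73943604,  23.59727184,  -0.72923464,  91.49856547,
         0.32097101,  64.99043763,  -4.70915453]), 'qvel': array([ 0.01211895, -0.08451989,  0.09444102, -0.21768591,  0.05312669,
       -0.0977835 , -0.02424101]), 'joint_efforts': array([ 3.21545609e-03, -5.89088094e+01,  6.44126236e-01, -2.91706985e+01,
       -5.37618692e-02,  1.44615630e-02,  3.96369444e-05]), 'tcp_pos': array([0.25571888, 0.56977127, 0.20837803]), 'orientation': array([-1.79915959e+02,  5.68466837e-03,  1.55834675e+02]), 'force': array([-0.22135871, -0.23739686, -0.27967868]), 'wrist_torque': array([ 0.03125026,  0.02424581, -0.01732054]), 'grasp_force': 0.0, 'grip_width': 0.08796163127457253}
```

View pics/scene1.png

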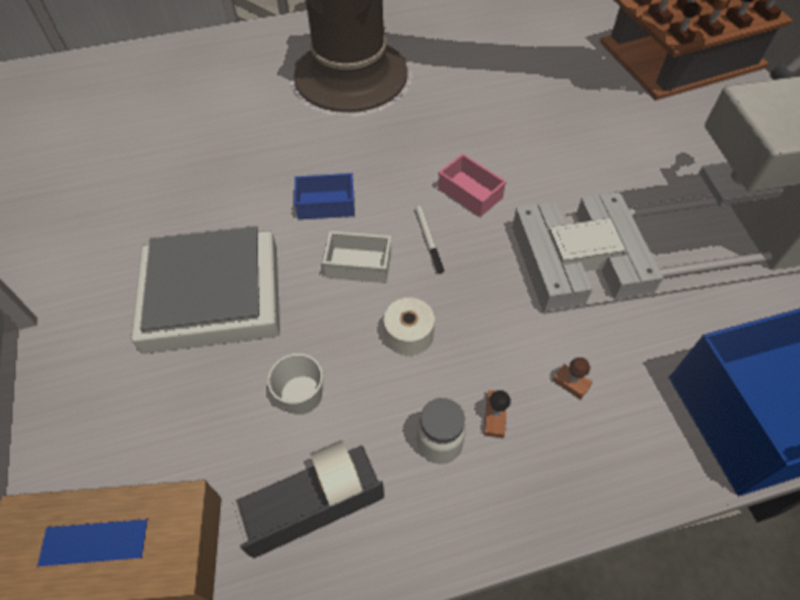

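View pics/side1.png

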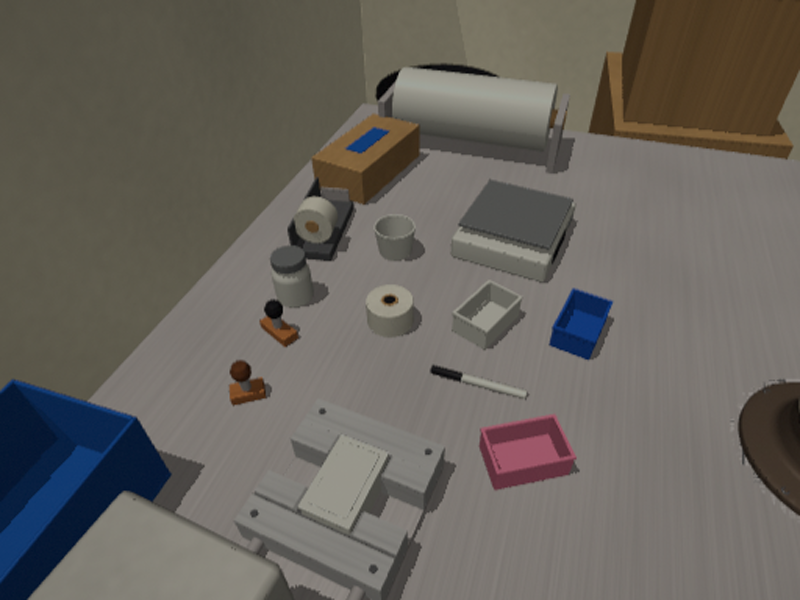

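In the scene picture, the candidates for the empty tub are the white open tub (357,256), the blue one (325,195), the pink one (471,184) and the round pot (296,383). I choose the white rectangular tub. The closed tub is in the die at (588,240) and the scale's pan is at (203,280). Next I measure these, with a close crop to check the choice.

```bash
python3 - <<'E'
from h import *
def seg(W,uv,zr,rad):
    c=W[uv[1]-3:uv[1]+4,uv[0]-3:uv[0]+4].reshape(-1,3); c=np.nanmedian(c,0)
    m=(np.abs(W[...,2]-np.mean(zr))<=(zr[1]-zr[0])/2)&(np.hypot(W[...,0]-c[0],W[...,1]-c[1])<rad)
    return W[m]
s=.64
for n,pts in (('scene',dict(tub=(357,256),closed=(588,240),pan=(203,280))),('side',dict(tub=(487,312),closed=(345,480),pan=(518,212)))):
    c=dict(np.load('pics/%s.npz'%n)); W=cloud(c)
    for k,p in pts.items():
        uv=(int(p[0]*s),int(p[1]*s))
        zr,rad={'tub':((.032,.045),.085),'closed':((.0535,.062),.075),'pan':((.057,.068),.14)}[k]
        P=seg(W,uv,zr,rad); (cx,cy),(w,h),a=cv2.minAreaRect(P[:,:2].astype(np.float32)*1000)
        print(n,k,len(P),np.round([cx,cy,w,h,a],1),'medz',np.median(P[:,2]).round(4))
    # die top plateau
    uv=(int(pts['closed'][0]*s),int(pts['closed'][1]*s))
    P=seg(W,uv,(.044,.053),.125);(cx,cy),(w,h),a=cv2.minAreaRect(P[:,:2].astype(np.float32)*1000);print(n,'die',len(P),np.round([cx,cy,w,h,a],1),np.median(P[:,2]))
    if n=='scene': cv2.imwrite('pics/crop.png',cv2.resize(c['pixels'][110:250,170:420,::-1],(800,448),interpolation=cv2.INTER_CUBIC))
    # bystander map: heights grid
    Q=W[(W[...,2]>.008)&(W[...,0]>.2)&(W[...,0]<.9)&(np.abs(W[...,1])<.75)]
    if n=='scene':
        g=np.zeros((28,56));i=((Q[:,0]-.2)/.025).astype(int);j=((.7-Q[:,1])/.025).astype(int)
        ok=(i>=0)&(i<28)&(j>=0)&(j<56);np.maximum.at(g,(i[ok],j[ok]),Q[ok,2])
        print('rows x from .2 step .025, cols y from .7 down');
        for ii,row in enumerate(g): print('%.3f '%(.2+.025*ii)+''.join('%3d'%round(v*100) if v>0 else '  .' for v in row))
E
```

```text
scene tub 332 [433.3 -84.3  96.2 132.6  67.8] medz 0.0379
scene closed 831 [552.7 236.2  96.4  64.   84.8] medz 0.056
scene pan 4207 [ 463.3 -324.5  160.7  163.8   82.6] medz 0.0609
scene die 2738 [553.5 236.9 172.4 172.8  84.2] 0.048935999948749476
rows x from .2 step .025, cols y from .7 down
0.200  15 11 17 16 17 17 11  .  .  .  .  .  .  .  .  .  .  .  .  .  .  .  .  .  .  .  .  .  .  .  .  .  .  .  .  .  .  .  .  .  .  .  .  .  .  .  .  .  .  .  .  .  .  .  .  .
0.225  11 11 11 11 12 12 11  .  .  .  .  .  .  .  .  .  .  .  .  .  .  .  .  .  .  .  .  .  .  .  .  .  .  .  .  .  .  .  .  .  .  .  .  .  .  .  .  .  .  .  .  .  .  .  .  .
0.250   .  .  .  .  .  .  .  .  .  .  .  .  .  .  .  .  .  .  .  .  .  .  .  .  .  .  .  .  .  .  .  .  .  .  .  .  .  .  .  .  .  .  .  .  .  .  .  .  .  .  .  .  .  .  .  .
0.275   .  .  .  .  .  .  .  .  .  .  .  .  .  .  .  .  .  .  .  .  .  .  .  .  .  .  .  .  .  .  .  .  4  4  4  .  .  .  .  .  .  .  .  .  .  .  .  .  .  .  .  .  .  .  .  .
0.300   .  .  .  .  .  .  .  .  .  .  .  .  .  .  .  .  .  .  .  .  .  .  4  4  .  .  .  .  .  .  4  4  
[... 3642 characters left out ...]
.  .  .  .  .  .  .  .  .  .  .  .  .  7  7  8  7  7  7  7  .  8  8  8  8  8  8  8  8  8  .  .  .  .  .
0.850   .  .  .  .  .  .  .  .  .  .  .  .  .  .  .  .  . 12  .  .  .  .  .  .  .  .  .  .  .  .  .  .  .  .  .  .  .  .  .  .  .  .  8  8  8  8  8  8  7  .  .  .  .  .  .  .
0.875   .  .  .  .  .  .  .  .  .  .  .  .  1  .  .  .  . 12  .  .  .  .  .  .  .  .  .  .  .  .  .  .  .  .  .  .  .  .  .  .  .  .  8  8  8  .  .  .  .  .  .  .  .  .  .  .
side tub 325 [462.7 -96.9  98.1  64.1  67.7] medz 0.0387
side closed 1903 [550.3 236.9  97.   62.3  84.8] medz 0.0563
side pan 2011 [ 460.8 -323.4  162.6  160.1   82.5] medz 0.0622
side die 6032 [551.3 237.  171.6 170.8  84.3] 0.04920848254955479
```

View pics/crop.png

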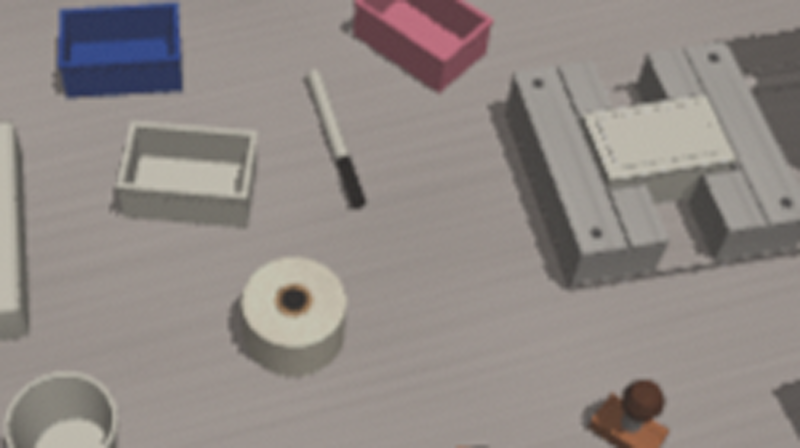

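The crop confirms the choice: the white open rectangular tub (188,165 in the crop) has straight sides, while the blue, pink and round ones do not fit. I refine its pose and move the arm away from the tower, toward the die.

```bash
python3 - <<'E'
from h import *
for n in('scene','side'):
    W=cloud(dict(np.load('pics/%s.npz'%n)))
    for zr in((.03,.045),(.035,.043)):
        P=W[(W[...,2]>zr[0])&(W[...,2]<zr[1])&(abs(W[...,0]-.4627)<.06)&(abs(W[...,1]+.097)<.06)]
        P=P[np.hypot(P[:,0]-.4627,P[:,1]+.097)<.062]
        (cx,cy),(w,h),a=cv2.minAreaRect(P[:,:2].astype(np.float32)*1000);print(n,len(P),np.round([cx,cy,w,h,a],1))
E
python3 -m inch '[[[0.04,-0.06,0.05],-0.09,1],[[0.04,-0.12,0.05],-0.18,1],[[0.04,-0.18,0.05],-0.27,1],[[0.04,-0.24,0.05],-0.36,1],[[0.04,-0.30,0.05],-0.45,1],[[0.08,-0.33,0.03],-0.54,1],[[0.14,-0.335,0.0],-0.62,1],[[0.2,-0.335,0.0],-0.62,1],[[0.25,-0.335,0.0],-0.62,1],[[0.25,-0.335,0.0],-0.62,1]]'; python3 -c "
from station import r;s=r.get_state();print(s['qpos'],s['clock'])"
```

```text
scene 354 [464.6 -97.   96.2  65.2  67.8]
scene 253 [464.6 -97.   96.2  65.2  67.8]
side 376 [462.7 -96.9  98.1  64.1  67.7]
side 270 [462.7 -96.9  98.1  64.1  67.7]
clock: 1.35
tcp_pos: [0.5087, 0.2339, 0.2079]
orientation: [180.0, 0.1, 84.6]
force: [-0.6, -0.5, 0.1]
grip_width: 0.0877
grasp_force: 0.0
[-47.35839041  17.7411807   22.3169903  101.9310344   -7.3926482
  61.83168401 -27.89203929] 1.35
```

```bash
python3 -m inch '[[[0.044,0.001,-0.05],0,1],[[0.044,0.001,-0.09],0,1],[[0.044,0.001,-0.09],0,1],[[0.044,0.001,-0.09],0,1]]'; python3 - <<'E'
from h import *
c=cap('wrist');cv2.imwrite('pics/w1.png',c['pixels'][:,:,::-1])
E
```

```text
clock: 1.85
tcp_pos: [0.5498, 0.2367, 0.1206]
orientation: [180.0, -0.0, 84.8]
force: [0.2, -0.5, 0.7]
grip_width: 0.0878
grasp_force: 0.0
```

View pics/w1.png

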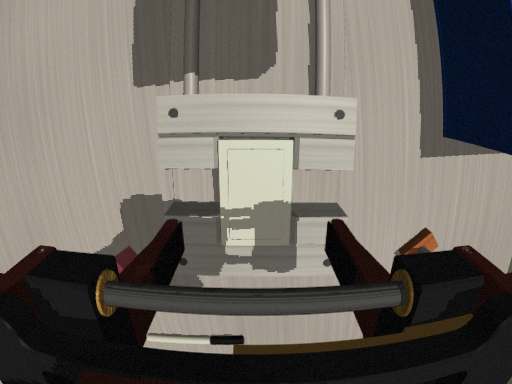

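The wrist view shows the closed tub at columns 219–293, midway between the fingers at 182 and 330, with both finger slots in line. I descend and grip.

```bash
python3 -m inch '[[[0.001,0,-0.03],0,1],[[0.001,0,-0.06],0,1],[[0.001,0,-0.08],0,1],[[0.001,0,-0.092],0,1],[[0.001,0,-0.092],0,1],[[0.001,0,-0.092],0,1]]'
```

```text
clock: 2.65
tcp_pos: [0.5517, 0.2367, 0.0285]
orientation: [179.9, -0.1, 84.8]
force: [-0.3, -0.1, -0.3]
grip_width: 0.0879
grasp_force: 0.0
```

```bash
python3 -m inch '[[[0,0,0],0,-1],[[0,0,0],0,-1],[[0,0,0],0,-1],[[0,0,0],0,-1],[[0,0,0],0,-1],[[0,0,0],0,-1]]'
```

```text
clock: 3.4
tcp_pos: [0.5509, 0.2363, 0.0273]
orientation: [180.0, -0.0, 84.8]
force: [-0.7, 0.0, 4.0]
grip_width: 0.0599
grasp_force: 30.0
```

```bash
python3 -m inch '[[[0,0,0.02],0,-1],[[0,0,0.04],0,-1],[[0,0,0.07],0,-1],[[0,0,0.1],0,-1],[[0,0,0.13],0,-1],[[0,0,0.15],0,-1],[[0,0,0.15],0,-1]]'
```

```text
clock: 4.28
tcp_pos: [0.5514, 0.2364, 0.1779]
orientation: [179.9, -0.1, 84.8]
force: [-0.6, 0.2, -4.9]
grip_width: 0.0595
grasp_force: 30.0
```

```bash
python3 -m inch '[[[0,-0.02,0],0,-1],[[-0.01,-0.05,0],0,-1],[[-0.015,-0.09,0],0,-1],[[-0.02,-0.13,0],0,-1],[[-0.03,-0.17,0],0,-1],[[-0.035,-0.21,0],0,-1],[[-0.04,-0.25,0],0,-1],[[-0.045,-0.29,0],0,-1],[[-0.05,-0.33,0],0,-1],[[-0.055,-0.37,0],0,-1]]' && python3 -m inch '[[[-0.01,-0.04,0],0,-1],[[-0.017,-0.08,0],0,-1],[[-0.023,-0.12,0],0,-1],[[-0.029,-0.155,0],0,-1],[[-0.034,-0.18,0],0,-1],[[-0.034,-0.19,0],0,-1],[[-0.034,-0.19,0],0,-1],[[-0.034,-0.19,0],0,-1]]'
```

```text
clock: 5.52
tcp_pos: [0.4938, -0.1362, 0.1759]
orientation: [-179.9, 0.0, 84.7]
force: [0.0, 0.3, -2.5]
grip_width: 0.0596
grasp_force: 30.0
clock: 6.52
tcp_pos: [0.462, -0.3225, 0.1767]
orientation: [-180.0, -0.1, 84.9]
force: [0.2, 0.0, -3.7]
grip_width: 0.0596
grasp_force: 30.0
```

```bash
python3 -m inch '[[[0,0,-0.03],0,-1],[[0,0,-0.06],0,-1],[[0,0,-0.08],0,-1],[[0,0,-0.088],0,-1],[[0,0,-0.092],0,-1],[[0,0,-0.092],0,-1],[[0,0,-0.092],0,-1]]' && python3 -m inch '[[[0,0,-0.001],0,-1],[[0,0,-0.002],0,-1],[[0,0,-0.003],0,-1],[[0,0,-0.003],0,-1]]'
```

```text
clock: 7.4
tcp_pos: [0.4623, -0.324, 0.0859]
orientation: [179.9, 0.0, 84.8]
force: [-0.3, 0.5, -3.9]
grip_width: 0.0598
grasp_force: 30.0
clock: 7.9
tcp_pos: [0.4618, -0.3238, 0.082]
orientation: [-180.0, -0.0, 84.8]
force: [-0.0, -0.9, -3.4]
grip_width: 0.0597
grasp_force: 30.0
```

```bash
python3 -m inch '[[[0,0,-0.001],0,-1],[[0,0,-0.002],0,-1],[[0,0,-0.002],0,-1]]'; python3 -m inch '[[[0,0,-0.001],0,-1],[[0,0,-0.001],0,-1]]'
```

```text
clock: 8.28
tcp_pos: [0.4619, -0.3237, 0.0801]
orientation: [-180.0, -0.0, 84.8]
force: [1.0, -0.1, -4.0]
grip_width: 0.0597
grasp_force: 30.0
clock: 8.52
tcp_pos: [0.4619, -0.3239, 0.0793]
orientation: [180.0, 0.0, 84.8]
force: [-0.3, 0.3, -1.1]
grip_width: 0.0598
grasp_force: 30.0
```

Contact is starting. I go down one more millimetre and release.

```bash
python3 -m inch '[[[0,0,-0.001],0,-1],[[0,0,-0.001],0,-1]]'; python3 -m inch '[[[0,0,0],0,1],[[0,0,0],0,1],[[0,0,0],0,1],[[0,0,0],0,1],[[0,0,0],0,1],[[0,0,0],0,1],[[0,0,0],0,1],[[0,0,0],0,1]]'; python3 -m inch '[[[0,0,0.03],0,1],[[0,0,0.07],0,1],[[0,0,0.12],0,1],[[0,0,0.12],0,1]]'
python3 - <<'E'
from h import *
for n in('scene','side'):
    c=cap(n);W=cloud(c)
    P=W[(W[...,2]>.1)&(W[...,2]<.115)&(np.hypot(W[...,0]-.462,W[...,1]+.324)<.07)]
    if len(P)>20:print(n,len(P),cv2.minAreaRect(P[:,:2].astype(np.float32)*1000),np.median(P[:,2]))
    for z in(.01,):
        Q=W[(abs(W[...,2]-.0105)<.006)&(np.hypot(W[...,0]-.5515,W[...,1]-.2365)<.06)];print('floor',len(Q))
E
```

```text
clock: 8.78
tcp_pos: [0.462, -0.3238, 0.0793]
orientation: [180.0, -0.0, 84.8]
force: [-4.4, 2.8, 9.7]
grip_width: 0.06
grasp_force: 30.0
clock: 9.78
tcp_pos: [0.4619, -0.3238, 0.0781]
orientation: [180.0, -0.0, 84.8]
force: [-0.1, -0.2, 0.1]
grip_width: 0.0879
grasp_force: 0.0
clock: 10.28
tcp_pos: [0.4636, -0.3253, 0.2018]
orientation: [179.6, 0.1, 84.8]
force: [-0.5, -0.0, -0.8]
grip_width: 0.0877
grasp_force: 0.0
scene 1104 ((464.822509765625, -323.27093505859375), (97.08689880371094, 64.81993865966797), 84.37671661376953) 0.10781042087315551
floor 843
side 510 ((461.69683837890625, -321.7728271484375), (98.31531524658203, 62.04501724243164), 85.1338119506836) 0.10901003420590177
floor 2031
```

The closed tub stands 2–3 mm from the pan's middle. I go to the empty tub next.

```bash
python3 -m inch '[[[0,0.05,0],-0.05,1],[[0,0.1,0],-0.1,1],[[0.001,0.15,-0.02],-0.149,1],[[0.002,0.2,-0.05],-0.149,1],[[0.002,0.228,-0.09],-0.149,1],[[0.002,0.228,-0.1],-0.149,1],[[0.002,0.228,-0.1],-0.149,1],[[0.002,0.228,-0.1],-0.149,1]]'; python3 - <<'E'
from h import *
c=cap('wrist');cv2.imwrite('pics/w2.png',c['pixels'][:,:,::-1])
E
```

```text
clock: 11.38
tcp_pos: [0.4644, -0.0974, 0.0989]
orientation: [179.9, 0.0, 67.6]
force: [0.1, -1.3, 0.0]
grip_width: 0.0876
grasp_force: 0.0
```

View pics/w2.png

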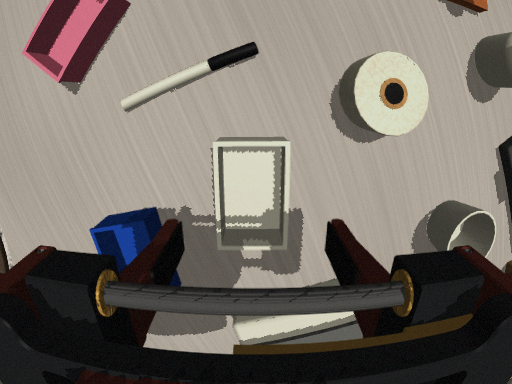

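The wrist view shows the white tub at columns 214–291, square between the fingers, with the blue tub clear to the left. I descend and grip.

```bash
python3 -m inch '[[[-0.001,0,-0.03],0,1],[[-0.001,0,-0.055],0,1],[[-0.001,0,-0.072],0,1],[[-0.001,0,-0.08],0,1],[[-0.001,0,-0.08],0,1],[[-0.001,0,-0.08],0,1]]'; python3 -m inch '[[[0,0,0],0,-1],[[0,0,0],0,-1],[[0,0,0],0,-1],[[0,0,0],0,-1],[[0,0,0],0,-1],[[0,0,0],0,-1]]'; python3 -m inch '[[[0,0,0.03],0,-1],[[0,0,0.06],0,-1],[[0,0,0.1],0,-1],[[0,0,0.13],0,-1],[[0,0,0.13],0,-1]]'
```

```text
clock: 12.18
tcp_pos: [0.4635, -0.096, 0.0189]
orientation: [179.9, -0.0, 67.7]
force: [0.3, 0.1, -0.5]
grip_width: 0.0874
grasp_force: 0.0
clock: 12.92
tcp_pos: [0.463, -0.0957, 0.0183]
orientation: [180.0, -0.0, 67.7]
force: [-1.2, 1.2, 4.4]
grip_width: 0.0599
grasp_force: 30.0
clock: 13.55
tcp_pos: [0.4641, -0.0959, 0.1497]
orientation: [179.8, -0.1, 67.7]
force: [0.0, 0.0, -0.6]
grip_width: 0.0597
grasp_force: 30.0
```

```bash
python3 -m inch '[[[0.01,0.02,0],0.02,-1],[[0.02,0.06,0],0.05,-1],[[0.03,0.1,0],0.09,-1],[[0.04,0.14,0],0.13,-1],[[0.05,0.18,0],0.147,-1],[[0.06,0.22,0],0.147,-1],[[0.07,0.26,0],0.147,-1],[[0.08,0.3,0],0.147,-1],[[0.087,0.325,0],0.147,-1],[[0.087,0.333,0],0.147,-1]]'; python3 -m inch '[[[0,0,-0.03],0,-1],[[0,0,-0.05],0,-1],[[0,0,-0.05],0,-1],[[0,0,-0.05],0,-1]]'
python3 - <<'E'
from h import *
for n in('scene','side','wrist'):
    c=cap(n);cv2.imwrite('pics/%s3.png'%n,c['pixels'][:,:,::-1])
    if n=='wrist':continue
    W=cloud(c)
    b=dict(np.load('pics/%s.npz'%n))
    P=W[(W[...,2]>.1)&(W[...,2]<.128)&(np.hypot(W[...,0]-.5515,W[...,1]-.2365)<.062)]
    print(n,len(P),cv2.minAreaRect(P[:,:2].astype(np.float32)*1000) if len(P)>5 else '')
    print(np.histogram(P[:,2],8))
v=np.hstack([cv2.imread('pics/%s3.png'%n)[a:a+200,b:b+260] for n,a,b in(('scene',60,250),('side',220,120),('wrist',60,126))])
cv2.imwrite('pics/c3.png',v)
E
```

```text
clock: 14.8
tcp_pos: [0.5486, 0.2401, 0.1458]
orientation: [-179.8, 0.1, 84.8]
force: [-0.3, 0.3, -0.9]
grip_width: 0.0594
grasp_force: 30.0
clock: 15.3
tcp_pos: [0.55, 0.2369, 0.0984]
orientation: [180.0, 0.0, 84.5]
force: [0.3, -0.0, 0.5]
grip_width: 0.0595
grasp_force: 30.0
scene 553 ((551.6797485351562, 235.34310913085938), (97.17262268066406, 80.13216400146484), 84.80046844482422)
(array([ 68,  70,  67,  60,  86, 142,  30,  30]), array([0.10003599, 0.10350469, 0.10697339, 0.11044209, 0.11391079,
       0.11737949, 0.12084819, 0.12431689, 0.12778558]))
side 834 ((549.719970703125, 241.17462158203125), (93.93814086914062, 76.61932373046875), 75.63400268554688)
(array([ 94,  87,  95,  87,  80, 309,  53,  29]), array([0.10001386, 0.1035014 , 0.10698895, 0.11047649, 0.11396404,
       0.11745158, 0.12093913, 0.12442667, 0.12791422]))Traceback (most recent call last):
  File "<stdin>", line 10, in <module>
    return _nx.concatenate(arrs, 1, dtype=dtype, casting=casting)
           ~~~~~~~~~~~~~~~^^^^^^^^^^^^^^^^^^^^^^^^^^^^^^^^^^^^^^^
ValueError: all the input array dimensions except for the concatenation axis must match exactly, but along dimension 0, the array at index 0 has size 200 and the array at index 1 has size 164
```

```bash
python3 - <<'E'
from h import *
a=np.radians(84.5);L=np.array([np.cos(a),np.sin(a)]);S=np.array([L[1],-L[0]])
o=np.array([.5515,.2365])
base=dict(np.load('pics/scene.npz'))
for n in('scene','side'):
    W=cloud(dict(np.load('pics/%s.npz'%n)))
    for zr,lab,rad in(((.115,.124),'tub',.062),((.046,.053),'die',.125)):
        P=W[(W[...,2]>zr[0])&(W[...,2]<zr[1])];d=P[:,:2]-o;d=d[np.hypot(*d.T)<rad]
        l=d@L*1000;s=d@S*1000
        k=abs(l)>25 if lab=='tub' else abs(l)<200
        print(n,lab,len(d),'long',np.round(np.percentile(l,[.5,99.5]),1),np.percentile(l,[.5,99.5]).mean().round(2),'short',np.round(np.percentile(s[k],[.5,99.5]),1),np.percentile(s[k],[.5,99.5]).mean().round(2))
E
python3 -c "
import cv2,numpy as np
v=[cv2.resize(cv2.imread('pics/%s3.png'%n)[a:a+160,b:b+260],(400,246)) for n,a,b in(('scene',60,250),('side',220,120),('wrist',80,126))]
v.append(v[0]*0)
cv2.imwrite('pics/c3.png',np.vstack([np.hstack(v[:2]),np.hstack(v[2:])]))"
```

```text
scene tub 236 long [-49.6  46.4] -1.59 short [-30.5  32.4] 0.94
scene die 1949 long [-84.6  85.2] 0.32 short [-82.5  87. ] 2.24
side tub 423 long [-37.7  47.5] 4.88 short [-32.5  30. ] -1.23
side die 4336 long [-82.3  85.8] 1.74 short [-85.2  83.9] -0.65
```

View pics/c3.png

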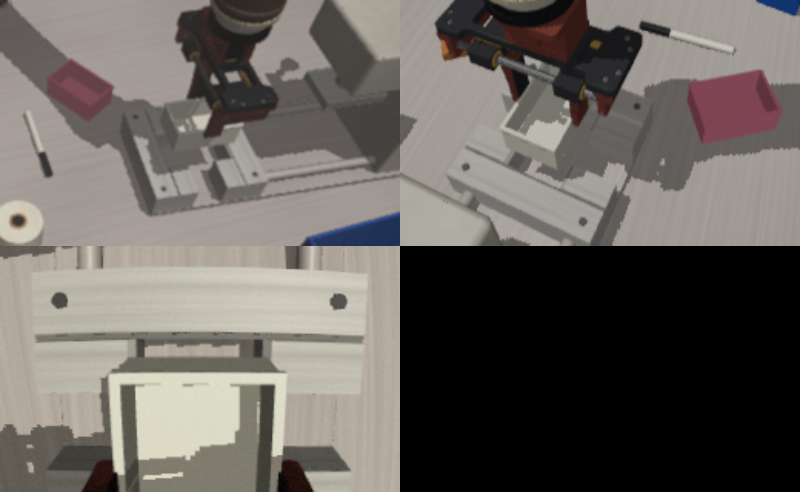

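The picture shows the tub level over the open cavity, with the fingers in line with the slots. Both cameras put it about 1 mm short in x and 1.5 mm short in y, so I correct that and lower it.

```bash
python3 -m inch '[[[0.001,0.0015,-0.01],0,-1],[[0.001,0.0015,-0.02],0,-1],[[0.001,0.0015,-0.026],0,-1],[[0.001,0.0015,-0.032],0,-1],[[0.001,0.0015,-0.036],0,-1],[[0.001,0.0015,-0.036],0,-1]]'; python3 -m inch '[[[0,0,-0.003],0,-1],[[0,0,-0.006],0,-1],[[0,0,-0.008],0,-1],[[0,0,-0.008],0,-1]]'
```

```text
clock: 16.2
tcp_pos: [0.5508, 0.2386, 0.0618]
orientation: [-180.0, 0.0, 84.6]
force: [-0.1, 0.1, 0.1]
grip_width: 0.0596
grasp_force: 30.0
clock: 16.7
tcp_pos: [0.5508, 0.2387, 0.054]
orientation: [-180.0, 0.0, 84.6]
force: [0.0, 0.2, -0.8]
grip_width: 0.0599
grasp_force: 30.0
```

Entering freely (underside about 14 mm below the die's top). I continue down.

```bash
python3 -m inch '[[[0,0,-0.005],0,-1],[[0,0,-0.01],0,-1],[[0,0,-0.014],0,-1],[[0,0,-0.018],0,-1],[[0,0,-0.02],0,-1],[[0,0,-0.02],0,-1]]'; python3 -m inch '[[[0,0,-0.002],0,-1],[[0,0,-0.004],0,-1],[[0,0,-0.005],0,-1],[[0,0,-0.006],0,-1],[[0,0,-0.006],0,-1]]'
```

```text
clock: 17.45
tcp_pos: [0.5508, 0.2387, 0.034]
orientation: [-180.0, 0.0, 84.6]
force: [0.2, 0.1, -0.5]
grip_width: 0.0593
grasp_force: 30.0
clock: 18.08
tcp_pos: [0.5509, 0.2387, 0.0284]
orientation: [-180.0, -0.0, 84.6]
force: [-1.5, -0.0, 3.4]
grip_width: 0.0595
grasp_force: 30.0
```

Touching the floor at the expected height. I press a little, release, retract and check.

```bash
python3 -m inch '[[[0,0,-0.001],0,-1],[[0,0,-0.0015],0,-1],[[0,0,-0.0015],0,-1]]'; python3 -m inch '[[[0,0,0],0,1],[[0,0,0],0,1],[[0,0,0],0,1],[[0,0,0],0,1],[[0,0,0],0,1],[[0,0,0],0,1],[[0,0,0],0,1]]'; python3 -m inch '[[[0,0,0.03],0,1],[[0,0,0.07],0,1],[[0,0,0.12],0,1],[[-0.05,-0.05,0.15],0,1],[[-0.1,-0.1,0.15],0,1],[[-0.1,-0.14,0.15],0,1],[[-0.1,-0.14,0.15],0,1],[[-0.1,-0.14,0.15],0,1]]'
python3 - <<'E'
from h import *
a=np.radians(84.5);L=np.array([np.cos(a),np.sin(a)]);S=np.array([L[1],-L[0]]);o=np.array([.5515,.2365])
ims=[]
for n,y,x in(('scene',100,290),('side',220,130)):
    c=cap(n);W=cloud(c);ims.append(cv2.resize(c['pixels'][y:y+160,x:x+160,::-1],(400,400),interpolation=cv2.INTER_CUBIC))
    d=W[...,:2]-o;l=d@L*1000;s=d@S*1000;z=W[...,2]*1000
    m=(z>40)&(z<60)
    die=m&(abs(l)>58)&(abs(l)<80)&(abs(s)<80)
    print(n,'die z',np.median(z[die]).round(1))
    for lab,k in(('end+',(l>43)&(l<48)&(abs(s)<28)),('end-',(l<-43)&(l>-48)&(abs(s)<28)),('s+',(s>27)&(s<32)&(abs(l)<20)),('s-',(s<-27)&(s>-32)&(abs(l)<20))):
        k=k&m;print(lab,k.sum(),np.round(np.percentile(z[k],[50,90]),1) if k.any() else '')
    P=W[(W[...,2]>.1)&(W[...,2]<.115)&(np.hypot(W[...,0]-.462,W[...,1]+.324)<.07)]
    print(len(P),cv2.minAreaRect(P[:,:2].astype(np.float32)*1000) if len(P)>9 else '')
cv2.imwrite('pics/c4.png',np.hstack(ims))
E
```

```text
clock: 18.45
tcp_pos: [0.5509, 0.2387, 0.0283]
orientation: [-180.0, -0.0, 84.6]
force: [-5.8, -1.9, 16.7]
grip_width: 0.0596
grasp_force: 30.0
clock: 19.32
tcp_pos: [0.5509, 0.2387, 0.0266]
orientation: [-180.0, 0.0, 84.6]
force: [0.5, 0.0, 0.3]
grip_width: 0.0877
grasp_force: 0.0
clock: 20.32
tcp_pos: [0.4513, 0.0993, 0.177]
orientation: [180.0, -0.1, 84.5]
force: [-1.0, 0.7, -0.5]
grip_width: 0.0878
grasp_force: 0.0
scene die z 49.1
end+ 61 [47.1 50.5]
end- 52 [48.4 50.3]
s+ 41 [47.7 50.1]
s- 21 [48.1 50.3]
1104 ((464.6324768066406, -323.05609130859375), (96.1208724975586, 64.67877960205078), 84.36687469482422)
side die z 49.3
end+ 101 [48.6 50.3]
end- 123 [48.4 50.5]
s+ 39 [49.2 50.3]
s- 73 [49.  50.1]
19 ((430.2549743652344, -341.4654846191406), (6.759093284606934, 55.930503845214844), 2.6223177909851074)
```

View pics/c4.png

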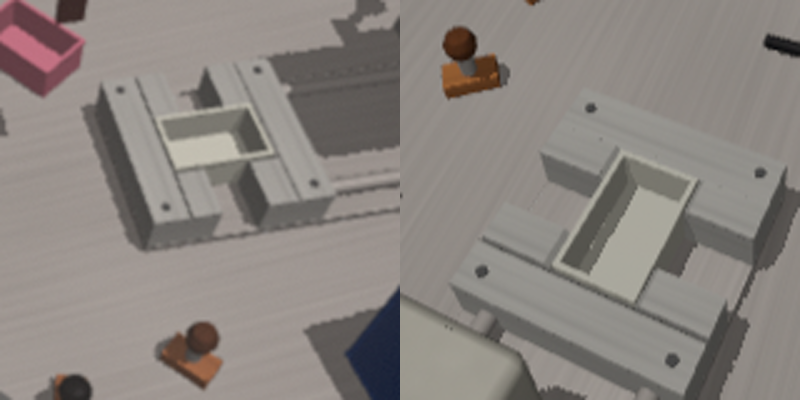

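The tub's rim is flush with the die's top and level: at (213,135) in the scene half and (628,225) in the side half. The closed tub still stands mid-pan and the robot is clear. I hand the job in.

```bash
python3 -c "
from station import r
print(r.close_job())"
```

```text
the job is handed in; nothing more can be done
None
```

The job is handed in, with no verdict returned: my last camera check showed the closed tub upright about 2–3 mm from the middle of the scale's pan and the empty tub level in the die with its rim flush; I touched nothing else on the bench and used about 20 of the 67 s.

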